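# Pop open the wide touch-latch cupboard

### The arm

A 6-joint arm with a two-finger parallel gripper is mounted at the origin on a cart in front of the work surface, level with it; the furniture and walls round the work are solid. World frame = base frame: x ahead of the robot, y to its left, z up, the work surface at z = 0. Lengths are in m, angles in rad, forces in N, time in s.
With the tool pointing down it reaches from about 0.225 to 0.875 m from the base axis. Payload 3.4 kg.
Tool frame: the origin (TCP) lies between the finger pads; the fingertips stand 19 mm ahead of it and the grasp point (between the pads) is the TCP; z points along the fingers, y is the line along which they close (so a half turn about z gives the same grasp; the last joint's range is limited). The gripper opens to 85 mm and grips with 20 to 120 N. Pads are 22 mm wide; open, the fingers measure 114 mm over their backs; the gripper's body (76 mm by 85 mm) begins 54 mm behind the grasp point. The pads swing forward as they close: fully open they stand 13 mm farther back than shut.
Start: joints at [1.119, 0.276, 1.505, -0, 1.361, -0.121], TCP at [0.187, 0.544, 0.25] pointing down, gripper open.
Joint ranges: [-2.89, 2.89], [-0.75, 2.08], [0.22, 2.7], [-1.18, 4.32], [0.11, 2.71], [-2.7, 2.7]. Speed limits (rad/s): [2.57, 2.57, 3.14, 3.14, 3.14, 3.14].

### API

Orientations are given as a unit quaternion [w, x, y, z].
In Python, from rig import get_state, imaging, ticket gives the robot as it stands. The module is installed in compiled form; this text tells all that it offers.
- The arm moves only by the shell command python3 -m inch 'ROWS' [FORCE]. ROWS is JSON, a list of rows, each an object with "claw": the opening, from -1 (shut) to 1 (fully open); "travel": the shift along the world's x, y, z in units of 200 mm (1.0 is 200 mm), a list of three; "turn": the turn about the world's z in units of 180 degrees (1.0 is 180 degrees). A call has 1 to 5 rows; each row is the pose to reach, as a shift and turn from the pose commanded when the call began, turning the shorter way round; what a row does not reach only later rows make up. A row lasts 1/10 s, in which the tool goes at most 50 mm and 8.59 degrees, less where a joint would pass 70% of its speed; a pose out of reach is approached as far as the arm can. A call with a number of a shift or a turn outside -1 to 1 is refused whole. A call with a gripper value outside its range is refused whole. The fingers move at their own pace and stop on an object; FORCE is the grip in N (left out, the last holds). Time passes only in rows, so rows that repeat a pose let the fingers close. It gives the time, the measured TCP pose, the force, the opening and the grip force at its end, in the units of the state.
- get_state(): the state, without advancing time (a new reading comes with each control period).
- imaging.get_image(name): name is "scene" or "side" or "wrist"; returns the picture (480x640x3 uint8, red, green, blue); there is no depth.
- imaging.camera_params(name): a dict with "camera_matrix" (3x3 intrinsics, pixels), "cam_to_world" (4x4, takes a point from camera to world coordinates); the wrist camera has in their place "T_tool_cam" (4x4, takes a point from camera to tool coordinates, whose origin is the TCP and whose axes are the flange's). Camera axes: x right, y down, z forward; pixel columns grow to the right and rows downward; lengths in m; the calibration is good to about 2 mm. A picture is of the moment at which its call begins: read the wrist's pose just before it. camera_params takes no time and is no camera call.
- ticket.sign_off(): hands the job in; it is judged then, once.
The state is a dict: "clock": time; "qpos": joint angles; "qd": joint speeds; "effort": joint torques, N m; "position": TCP position; "ee_rot": TCP orientation; "contact_force": force on the tool from outside, world axes, zero at the start; "moment": the same for the moment, N m; "width": finger opening in m; "gripper_force": force on a finger pad.
Only numpy, scipy, OpenCV 4.12 (cv2) and the standard library are available. Lean on these libraries where they do the work, as an engineer would, in place of code of your own. Each camera call takes 0.05 s, during which the arm holds its last target. There are 200 camera calls.

### The job

Open the wider of the two small handleless cupboards: first push the ramekin that stands in front of it along the worktop, out of the way of its door, then press the door in with the fingertips (a little steel disc marks the place) so that the touch catch lets go and the spring swings the door ajar, and take the hand away. Only touch and push, grasping nothing: do not pick the ramekin up or tip it, and never let it and the wide cupboard or its door knock together. The narrow cupboard stays shut, and the mug, the garlic and the pepper mill stay where they are.

Things in the scene. Friction and masses are not known exactly. Their poses are not given: they have to be found in the camera images.
- wide_cupboard: pale wooden cupboard fixed on the worktop, 130 deep (x) x 220 wide (y) x 115 high mm, bare top. Origin: centre of its underside; x points into the cupboard, front to back, y to the left seen from the front, z up. Its one door fills the front; the door's face lies 71 mm in front of the origin (x = -0.071), 6 mm proud of the 10 mm boards round it.
- wide_hinge (a point): point on the upright hinge line of the wide door, at the left end of its face, mid-height (cupboard frame x -0.071, y +0.098, z 0.0595). The door is 196 wide, 87 high, 12 mm thick, from 16 to 103 mm above the worktop; its free edge is at y = -0.098 when shut. Axes as the cupboard's.
- wide_door (a joint): wide door's angle, rad: 0 shut, negative pressed in (stop at -0.033, 5.5 mm at the disc), positive open. Pressed in about 4 mm at the disc (3 to 4 N there) the catch lets go for good; as the finger draws back, the spring swings the door in 1.5 s out towards the robot to about 0.55, where it stands, its free edge 100 mm in front of the shut face.
- wide_pad (a point): centre of the steel disc (18 mm across, 1 mm proud) on the wide door's front face, where to press: 26 mm from the free edge, 83.5 mm above the worktop and 31.5 mm below the top; straight in is the cupboard's +x. It moves with the door.
- narrow_cupboard: the same cupboard but 140 mm wide, fixed beside the wide one, on its left or right; to be left shut. Origin and axes alike.
- narrow_door (a joint): the narrow cupboard's door angle, rad: 0 shut, positive open; the same sort of catch, so do not press it.
- ramekin: loose open stoneware ramekin, 61 mm across at the rim, 52 at the foot, 37 high, about 0.12 kg, standing on the worktop in front of the wide door with its axis about 70 mm out from the door's face, so that the opening door would strike it. Origin: centre of its underside; z up.
- mug: pale mug, 90 x 122 x 100 mm, a bystander at the right. Origin: centre of its underside.
- garlic: garlic bulb, 50 mm across, 48 high, a bystander at the left. Origin: centre of its underside.
- pepper_mill: wooden pepper mill, 58 mm across, 150 high, a bystander at the left. Origin: centre of its underside.
There are look-alikes about, which are no part of the job. Leave any blue look-alike of the ramekin alone.

How it is judged:
By the outcome, as a careful person would: the job done as asked, in the order asked, and still so for the second after the job is handed in, with the robot touching nothing.
It also fails if it takes over 54 s, if anything falls off the work surface, if the arm or the gripper's body presses on something with over 40 N, if the wrist force passes 120 N, or if a joint passes its speed limit or range.

## Working session

There is one attempt and no reset: what is moved stays moved. The work goes in short steps, Python scripts to look and compute and a shell command to move; the robot and the scene stay as the last step left them, time stands still between calls to the robot, and variables do not carry over. Pictures are saved under pics/ and viewed, at most 10 in all, crops included, and the job is handed in when it is done.

```bash
mkdir -p pics; cat > h.py <<'E'
import numpy as np,cv2
from rig import get_state, imaging, ticket
def ray(name,px):
    p=imaging.camera_params(name);K=np.array(p["camera_matrix"]);T=np.array(p["cam_to_world"])
    px=np.atleast_2d(px).astype(float)
    d=np.c_[px,np.ones(len(px))]@np.linalg.inv(K).T@T[:3,:3].T
    return T[:3,3],d
def onz(name,px,z):
    o,d=ray(name,px); return o+d*((z-o[2])/d[:,2])[:,None]
def proj(name,X):
    p=imaging.camera_params(name);K=np.array(p["camera_matrix"]);T=np.linalg.inv(np.array(p["cam_to_world"]))
    c=np.atleast_2d(X)@T[:3,:3].T+T[:3,3]; c=c@K.T; return c[:,:2]/c[:,2:]
E
python3 - <<'E'
from h import *
for n in("scene","side"):
    cv2.imwrite(f"pics/{n}0.png",imaging.get_image(n)[...,::-1]); print(n,np.round(imaging.camera_params(n)["cam_to_world"],3))
s=get_state();print(s["clock"],s["position"],s["ee_rot"],s["width"])
E
```

```text
scene [[-0.504 -0.468  0.725 -0.704]
 [-0.863  0.287 -0.415  0.669]
 [-0.014 -0.836 -0.549  1.01 ]
 [ 0.     0.     0.     1.   ]]
side [[-0.916 -0.196  0.35   0.013]
 [-0.401  0.469 -0.787  1.114]
 [-0.01  -0.861 -0.509  0.822]
 [ 0.     0.     0.     1.   ]]
0.1 [0.18657299 0.54342474 0.24951274] [-2.38661658e-04  1.64656964e-01  9.86350534e-01 -8.07326097e-04] 0.08520122853342119
```

View pics/scene0.png

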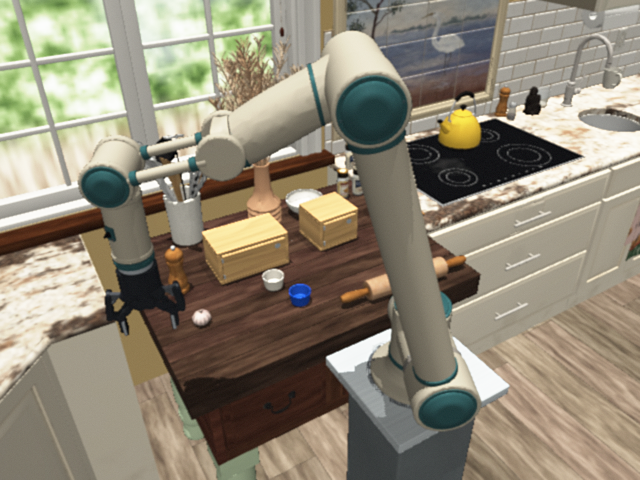

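View pics/side0.png

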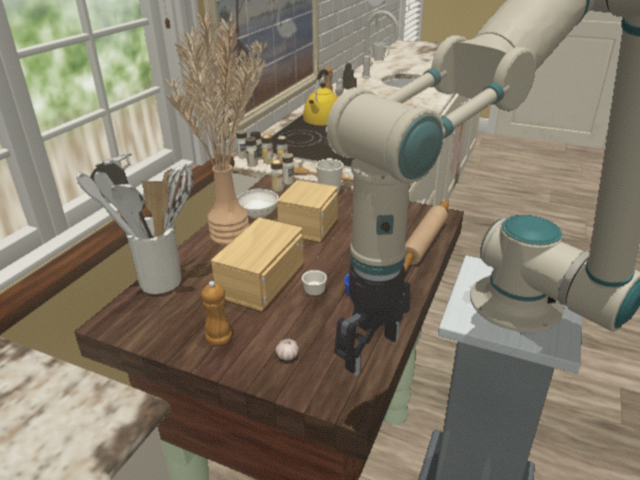

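The white ramekin is at scene (273,280) and side (315,282). The blue look-alike is at scene (300,295) and must be left alone. The wide cupboard is at scene (245,248), the narrow one at (328,220). I'll confirm with a crop and measure.

```bash
python3 - <<'E'
from h import *
a=cv2.imread("pics/scene0.png")[180:320,150:370];b=cv2.imread("pics/side0.png")[170:370,200:370]
a=cv2.resize(a,None,fx=3.6,fy=3.6,interpolation=cv2.INTER_CUBIC)
cv2.imwrite("pics/c1.png",a)
cv2.imwrite("pics/c2.png",cv2.resize(b,None,fx=3,fy=3,interpolation=cv2.INTER_CUBIC))
E
```

```text
(no output)
```

View pics/c1.png

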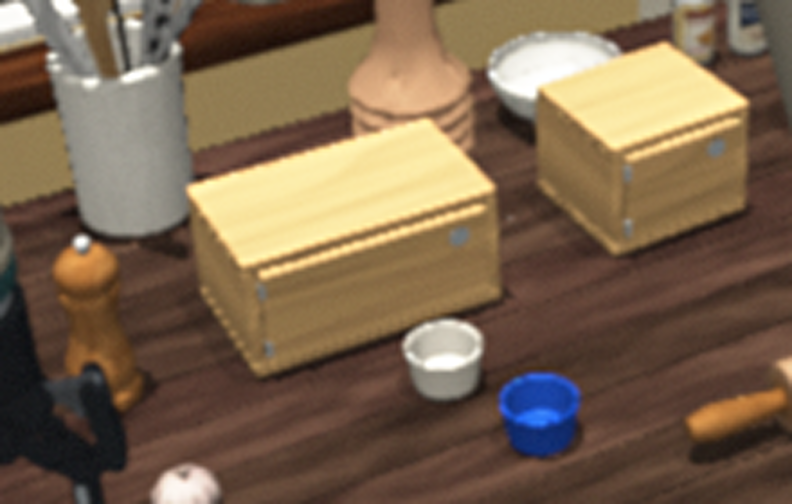

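View pics/c2.png

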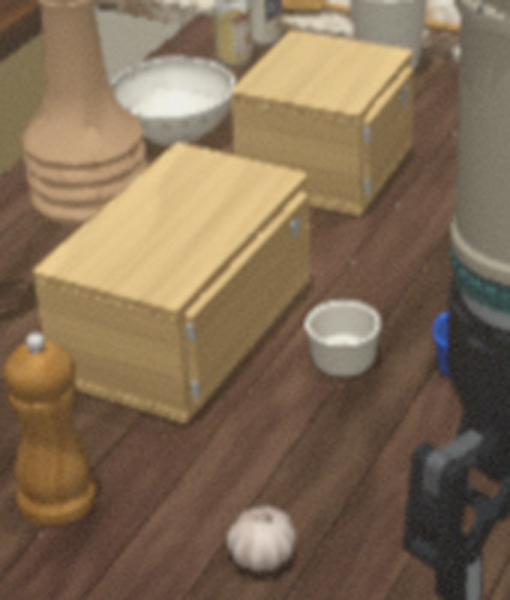

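The crops confirm it. The wide cupboard is the left one (disc at scene crop (459,236)) and the white ramekin stands in front of it (443,360). The blue one at (540,415) is the look-alike, outside to the right.

```bash
python3 - <<'E'
from h import *
S=lambda p:np.array(p)/3.6+[150,180]
D=lambda p:np.array(p)/3.+[200,170]
ws=onz("scene",S([(248,267),(495,187),(430,122),(190,187)]),.115)
wd=onz("side",D([(183,308),(305,178),(182,145),(37,273)]),.115)
print(np.round(ws,3),np.round(wd,3))
ns=onz("scene",S([(619,152),(748,103),(665,44),(538,95)]),.115);print("narrow",np.round(ns,3))
for w in(ws,wd):
    c=w.mean(0);ax=(w[3]+w[2]-w[0]-w[1]);ay=w[0]+w[3]-w[1]-w[2]
    print(c,np.degrees(np.arctan2(ax[1],ax[0])),np.degrees(np.arctan2(-ay[0],ay[1])))
print("pad scene z.0835",onz("scene",S([(459,236)]),.0835),"side",onz("side",D([(294,225)]),.0835))
print("ram",onz("scene",S([(443,342)]),.037),onz("side",D([(343,321)]),.037))
print("blue",onz("scene",S([(540,397)]),.037))
print("garlic",onz("scene",S([(187,493)]),.024),"mill base",onz("side",D([(55,505)]),.0), "pin tip",onz("scene",S([(690,425)]),.02))
print(imaging.camera_params("wrist")["T_tool_cam"])
E
```

```text
[[0.538 0.27  0.115]
 [0.539 0.054 0.115]
 [0.66  0.053 0.115]
 [0.67  0.268 0.115]] [[0.542 0.271 0.115]
 [0.539 0.064 0.115]
 [0.665 0.055 0.115]
 [0.67  0.274 0.115]]
narrow [[ 0.532 -0.06   0.115]
 [ 0.543 -0.197  0.115]
 [ 0.671 -0.192  0.115]
 [ 0.651 -0.048  0.115]]
[0.60177576 0.16134135 0.115     ] -0.6748536520993743 -1.3277587082213766
[0.60414576 0.16589817 0.115     ] -1.2561963460739423 -1.1977699372521609
pad scene z.0835 [[0.53296951 0.09183019 0.0835    ]] side [[0.53786876 0.09066318 0.0835    ]]
ram [[0.46811497 0.14187931 0.037     ]] [[0.46945184 0.14242207 0.037     ]]
blue [[0.36722282 0.10947806 0.037     ]]
garlic [[0.41835973 0.37728174 0.024     ]] mill base [[0.59312637 0.38980895 0.        ]] pin tip [[0.29664605 0.01810362 0.02      ]]
[[-1.30830550e-04 -9.57447363e-01 -2.88607916e-01  7.40376491e-02]
 [ 9.99999650e-01 -3.63895994e-04  7.53897394e-04  9.51687441e-05]
 [-8.26840337e-04 -2.88607716e-01  9.57447076e-01 -1.22765218e-01]
 [ 0.00000000e+00  0.00000000e+00  0.00000000e+00  1.00000000e+00]]
```

```bash
python3 -m inch '[{"claw":-0.05,"travel":[0.14,-0.17,0],"turn":-0.04},{"claw":-0.05,"travel":[0.28,-0.34,0],"turn":-0.08},{"claw":-0.05,"travel":[0.42,-0.51,0],"turn":-0.12},{"claw":-0.05,"travel":[0.56,-0.68,0],"turn":-0.16},{"claw":-0.05,"travel":[0.7,-0.84,0],"turn":-0.2}]'
python3 -m inch '[{"claw":-0.05,"travel":[0.14,-0.17,0],"turn":-0.04},{"claw":-0.05,"travel":[0.28,-0.34,0],"turn":-0.08},{"claw":-0.05,"travel":[0.42,-0.51,0],"turn":-0.12},{"claw":-0.05,"travel":[0.56,-0.68,0],"turn":-0.16},{"claw":-0.05,"travel":[0.69,-0.84,0],"turn":-0.194}]'
python3 -m inch '[{"claw":-0.05,"travel":[0,0,0],"turn":0},{"claw":-0.05,"travel":[0,0,0],"turn":0},{"claw":-0.05,"travel":[0,0,0],"turn":0}]'
python3 - <<'E'
from h import *
s=get_state();print(s)
cv2.imwrite("pics/w1.png",imaging.get_image("wrist")[...,::-1])
E
```

```text
clock: 0.6
position: [0.3273, 0.3741, 0.25]
ee_rot: [-0.0, 0.464, 0.886, -0.0]
contact_force: [0.4, 0.2, 0.0]
width: 0.0405
gripper_force: 0.0
clock: 1.1
position: [0.4656, 0.2061, 0.25]
ee_rot: [-0.0, 0.708, 0.706, -0.0]
contact_force: [0.9, 0.1, -1.0]
width: 0.0406
gripper_force: 0.0
clock: 1.4
position: [0.4639, 0.2084, 0.25]
ee_rot: [-0.001, 0.706, 0.708, -0.0]
contact_force: [0.3, -0.2, 0.1]
width: 0.0405
gripper_force: 0.0
{'clock': 1.4, 'qpos': array([2.84782546e-01, 1.76407392e-01, 1.64065459e+00, 6.94159288e-04,
       1.32566405e+00, 2.81456750e-01]), 'qd': array([ 0.02054173, -0.00326375, -0.00034095, -0.00486095, -0.0037703 ,
        0.00143837]), 'effort': array([-7.14186821e-01, -3.49503171e+01, -2.43677598e+01, -4.98639629e-02,
       -2.05551891e-02, -5.94179419e-04]), 'position': array([0.46393322, 0.20836655, 0.24999255]), 'ee_rot': array([-5.67890571e-04,  7.05989596e-01,  7.08221897e-01, -3.34618285e-04]), 'contact_force': array([ 0.30073315, -0.20793293,  0.12207953]), 'moment': array([ 0.00566934,  0.01715205, -0.02648478]), 'gripper_force': 0.0, 'width': 0.04052726374678822}
```

View pics/w1.png

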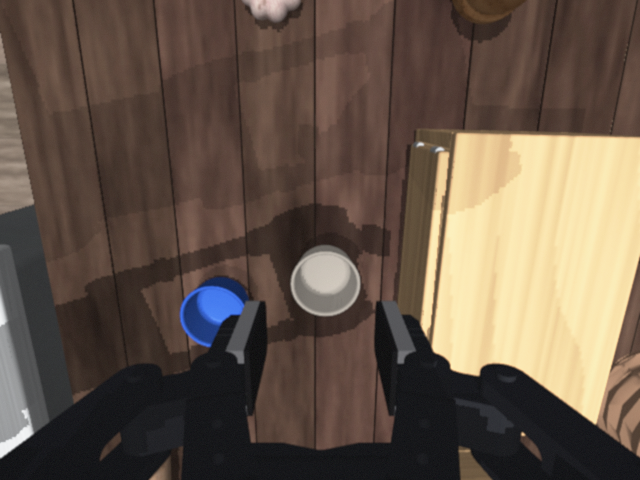

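The wrist view shows the white ramekin's rim around (325,283), the blue one at (215,312), the door face edge at x≈400–440, and the finger knuckles out to about 130 and 510. I'll compute the positions and the knuckle reach.

```bash
cat >> h.py <<'E'
from scipy.spatial.transform import Rotation as R
def wonz(px,z,s):
    p=imaging.camera_params("wrist");K=np.array(p["camera_matrix"]);T=np.array(p["T_tool_cam"])
    w,x,y,zz=s["ee_rot"];W=np.eye(4);W[:3,:3]=R.from_quat([x,y,zz,w]).as_matrix();W[:3,3]=s["position"];T=W@T
    d=np.c_[np.atleast_2d(px),np.ones(len(np.atleast_2d(px)))]@np.linalg.inv(K).T@T[:3,:3].T
    return T[:3,3]+d*((z-T[2,3])/d[:,2])[:,None]
E
python3 - <<'E'
from h import *
s=get_state()
print("ram",wonz([(326,284)],.037,s),"blue",wonz([(214,312)],.037,s))
print("top front corner/door",wonz([(450,132),(430,345)],.115,s),"face top",wonz([(437,152),(425,340)],.103,s),"face bot",wonz([(412,152),(399,300)],.016,s))
for z in(.29,.30,.31,.32):print(z,wonz([(130,375),(512,375)],z,s))
print("tips",wonz([(265,303),(376,303)],.235,s),imaging.camera_params("wrist")["camera_matrix"])
E
```

```text
ram [[0.46841574 0.14506942 0.037     ]] blue [[0.36905946 0.11787542 0.037     ]]
top front corner/door [[0.54086251 0.27534494 0.115     ]
 [0.5403589  0.13140145 0.115     ]] face top [[0.53735137 0.26269389 0.103     ]
 [0.53996707 0.12846067 0.103     ]] face bot [[0.54016575 0.25622189 0.016     ]
 [0.53713379 0.12067056 0.016     ]]
0.29 [[0.41963065 0.22585131 0.29      ]
 [0.50762166 0.22625766 0.29      ]]
0.3 [[0.42491109 0.23268857 0.3       ]
 [0.50228609 0.23304589 0.3       ]]
0.31 [[0.43019153 0.23952583 0.31      ]
 [0.49695051 0.23983412 0.31      ]]
0.32 [[0.43547197 0.24636308 0.32      ]
 [0.49161494 0.24662235 0.32      ]]
tips [[0.4434098  0.21859686 0.235     ]
 [0.48362592 0.21877096 0.235     ]] [[415.1977451    0.         320.30858609]
 [  0.         415.1977451  243.91364533]
 [  0.           0.           1.        ]]
```

```bash
python3 -m inch '[{"claw":-0.05,"travel":[0,0,-0.25],"turn":0},{"claw":-0.05,"travel":[0,0,-0.5],"turn":0},{"claw":-0.05,"travel":[0,0,-0.75],"turn":0},{"claw":-0.05,"travel":[0,0,-0.95],"turn":0},{"claw":-0.05,"travel":[0,0,-0.95],"turn":0}]'
python3 -m inch '[{"claw":-0.05,"travel":[0,0,-0.135],"turn":0},{"claw":-0.05,"travel":[0.01,0,-0.135],"turn":0},{"claw":-0.05,"travel":[0.01,-0.05,-0.135],"turn":0},{"claw":-0.05,"travel":[0.01,-0.1,-0.135],"turn":0},{"claw":-0.05,"travel":[0.01,-0.14,-0.135],"turn":0}]'
python3 - <<'E'
from h import *
cv2.imwrite("pics/w2.png",imaging.get_image("wrist")[...,::-1])
E
```

```text
clock: 1.95
position: [0.4596, 0.2077, 0.0559]
ee_rot: [-0.003, 0.705, 0.709, -0.005]
contact_force: [-1.0, 0.1, 1.2]
width: 0.0407
gripper_force: 0.0
clock: 2.45
position: [0.4676, 0.1791, 0.035]
ee_rot: [0.001, 0.706, 0.708, 0.001]
contact_force: [0.8, 0.7, -0.6]
width: 0.0403
gripper_force: 0.0
```

View pics/w2.png

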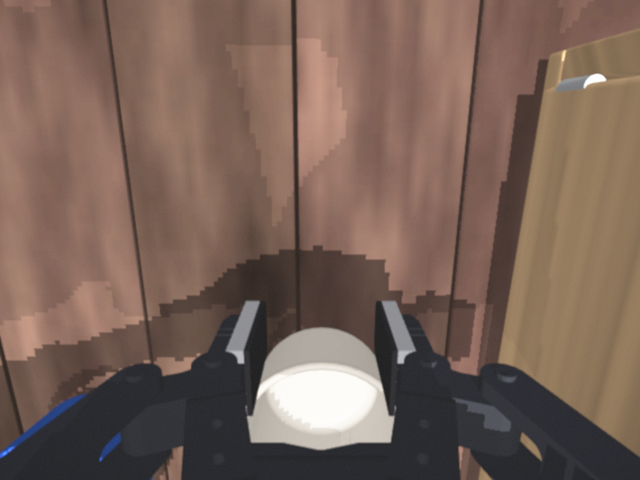

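The ramekin sits nested between the fingertips at about (322,390) and is clear of the door. I'll push gently along -y.

```bash
python3 -m inch '[{"claw":-0.05,"travel":[0,-0.04,0],"turn":0},{"claw":-0.05,"travel":[-0.005,-0.09,0],"turn":0},{"claw":-0.05,"travel":[-0.01,-0.14,0],"turn":0},{"claw":-0.05,"travel":[-0.015,-0.19,0],"turn":0},{"claw":-0.05,"travel":[-0.02,-0.24,0],"turn":0}]'
python3 -m inch '[{"claw":-0.05,"travel":[0,-0.05,0],"turn":0},{"claw":-0.05,"travel":[-0.005,-0.1,0],"turn":0},{"claw":-0.05,"travel":[-0.01,-0.15,0],"turn":0},{"claw":-0.05,"travel":[-0.015,-0.2,0],"turn":0},{"claw":-0.05,"travel":[-0.02,-0.25,0],"turn":0}]'
python3 -m inch '[{"claw":-0.05,"travel":[0,-0.05,0],"turn":0},{"claw":-0.05,"travel":[-0.005,-0.1,0],"turn":0},{"claw":-0.05,"travel":[-0.01,-0.15,0],"turn":0},{"claw":-0.05,"travel":[-0.015,-0.2,0],"turn":0},{"claw":-0.05,"travel":[-0.02,-0.25,0],"turn":0}]'
python3 -m inch '[{"claw":-0.05,"travel":[0,-0.04,0],"turn":0},{"claw":-0.05,"travel":[0,-0.07,0],"turn":0},{"claw":-0.05,"travel":[0,-0.09,0],"turn":0},{"claw":-0.05,"travel":[0,-0.1,0],"turn":0},{"claw":-0.05,"travel":[0,-0.1,0],"turn":0}]'
python3 - <<'E'
from h import *
s=get_state();im=imaging.get_image("scene")
cv2.imwrite("pics/s2.png",cv2.resize(im[180:340,150:400,::-1],None,fx=3,fy=3,interpolation=cv2.INTER_CUBIC))
E
```

```text
clock: 3.0
position: [0.4627, 0.131, 0.0334]
ee_rot: [0.0, 0.706, 0.708, 0.0]
contact_force: [-0.2, 1.9, 1.1]
width: 0.0403
gripper_force: 1.4
clock: 3.5
position: [0.4586, 0.081, 0.0333]
ee_rot: [-0.0, 0.706, 0.708, -0.0]
contact_force: [-0.1, 2.2, 2.8]
width: 0.0409
gripper_force: 1.4
clock: 4.0
position: [0.4546, 0.031, 0.0333]
ee_rot: [-0.0, 0.706, 0.708, -0.0]
contact_force: [1.1, 1.8, 2.6]
width: 0.0406
gripper_force: 1.3
clock: 4.5
position: [0.4547, 0.0116, 0.0332]
ee_rot: [0.0, 0.706, 0.708, -0.0]
contact_force: [0.3, 0.5, 0.1]
width: 0.0408
gripper_force: 0.4
```

View pics/s2.png

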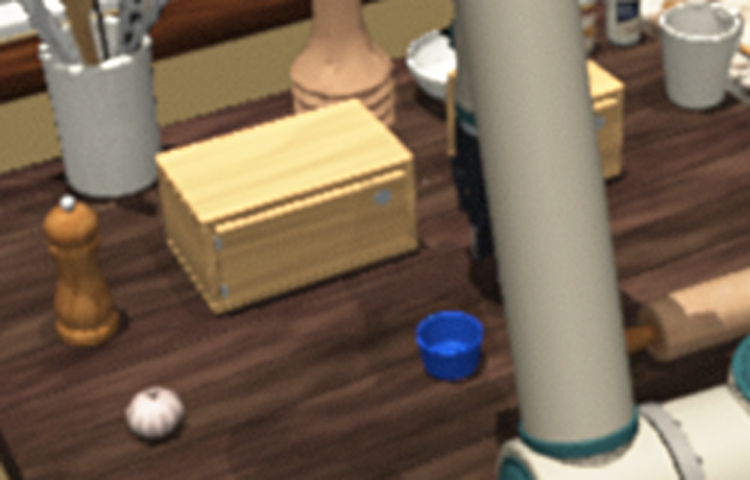

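The ramekin has left the door's front; it is hidden behind the arm for now. I'll back off, rise and look.

```bash
python3 -m inch '[{"claw":-0.05,"travel":[0,0.06,0],"turn":0},{"claw":-0.05,"travel":[0,0.2,0],"turn":0},{"claw":-0.05,"travel":[-0.05,0.25,0.2],"turn":0},{"claw":-0.05,"travel":[-0.15,0.3,0.4],"turn":0},{"claw":-0.05,"travel":[-0.25,0.4,0.6],"turn":0}]'
python3 -m inch '[{"claw":-1,"travel":[0,0,0.1],"turn":0.047},{"claw":-1,"travel":[0,0,0.1],"turn":0.094},{"claw":-1,"travel":[0,0,0.1],"turn":0.14},{"claw":-1,"travel":[0,0,0.1],"turn":0.187},{"claw":-1,"travel":[0,0,0.1],"turn":0.234}]'
python3 -m inch '[{"claw":-1,"travel":[0,0,0],"turn":0.047},{"claw":-1,"travel":[0,0,0],"turn":0.094},{"claw":-1,"travel":[0,0,0],"turn":0.14},{"claw":-1,"travel":[0,0,0],"turn":0.187},{"claw":-1,"travel":[0,0,0],"turn":0.234}]'
python3 -m inch '[{"claw":-1,"travel":[0,0,0],"turn":0.032},{"claw":-1,"travel":[0,0,0],"turn":0.032},{"claw":-1,"travel":[0,0,0],"turn":0.032},{"claw":-1,"travel":[0,0,0],"turn":0.032}]'
python3 - <<'E'
from h import *
s=get_state();im=imaging.get_image("wrist");print(s["position"],s["ee_rot"])
a=cv2.resize(im[...,::-1],(400,300));b=cv2.resize(imaging.get_image("side")[...,::-1],(400,300))
cv2.imwrite("pics/w3.png",np.hstack([a,b]))
E
```

```text
clock: 5.05
position: [0.4038, 0.0926, 0.1542]
ee_rot: [-0.0, 0.706, 0.708, -0.001]
contact_force: [0.8, 1.1, -0.6]
width: 0.0407
gripper_force: 0.0
clock: 5.55
position: [0.4043, 0.0926, 0.1733]
ee_rot: [-0.0, 0.401, 0.916, -0.0]
contact_force: [0.4, -0.7, 0.4]
width: -0.0002
gripper_force: 0.0
clock: 6.05
position: [0.4043, 0.0926, 0.1731]
ee_rot: [-0.0, 0.046, 0.999, -0.0]
contact_force: [0.2, -1.1, -0.8]
width: -0.0003
gripper_force: 0.0
clock: 6.45
position: [0.4046, 0.0922, 0.1733]
ee_rot: [-0.0, -0.001, 1.0, 0.0]
contact_force: [-0.2, -0.2, -0.3]
width: 0.0006
gripper_force: 0.0
[0.40459464 0.09215643 0.17325084] [-1.06298403e-04 -6.35078244e-04  9.99999792e-01  2.67287701e-05]
```

View pics/w3.png

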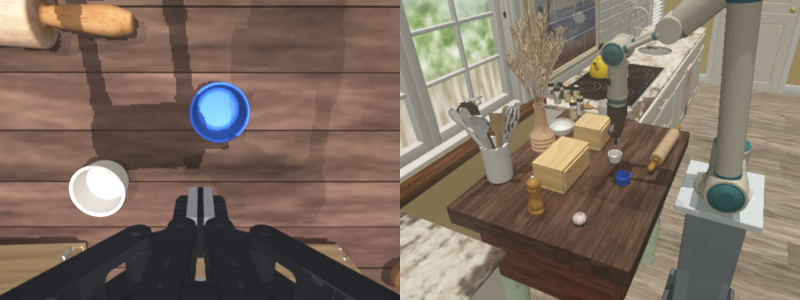

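The white ramekin now stands upright at about wrist (98,190) in the half-size picture, near y≈-0.02, and the blue one is untouched. Next I go to the disc.

```bash
python3 - <<'E'
from h import *
print(wonz([(157,298)],.037,get_state()))
E
python3 -m inch '[{"claw":-1,"travel":[0.1,0,-0.2],"turn":0},{"claw":-1,"travel":[0.2,0,-0.4],"turn":0},{"claw":-1,"travel":[0.35,0,-0.4],"turn":0},{"claw":-1,"travel":[0.5,0,-0.4],"turn":0},{"claw":-1,"travel":[0.5,0,-0.4],"turn":0}]'
python3 -m inch '[{"claw":-1,"travel":[0.02,0,0],"turn":0},{"claw":-1,"travel":[0.04,0,0],"turn":0},{"claw":-1,"travel":[0.06,0,0],"turn":0},{"claw":-1,"travel":[0.08,0,0],"turn":0}]'
```

```text
[[ 0.44730354 -0.01823267  0.037     ]]
clock: 7.05
position: [0.5099, 0.0917, 0.0932]
ee_rot: [0.003, -0.0, 1.0, 0.0]
contact_force: [0.2, 0.4, 0.4]
width: -0.0001
gripper_force: 0.0
clock: 7.45
position: [0.5205, 0.0919, 0.0936]
ee_rot: [0.0, -0.001, 1.0, 0.0]
contact_force: [-0.6, 1.5, 0.0]
width: -0.0001
gripper_force: 0.0
```

```bash
for i in 1; do python3 -m inch '[{"claw":-1,"travel":[0.01,0,0],"turn":0},{"claw":-1,"travel":[0.01,0,0],"turn":0}]'
python3 -m inch '[{"claw":-1,"travel":[0.01,0,0],"turn":0},{"claw":-1,"travel":[0.01,0,0],"turn":0}]'
python3 -m inch '[{"claw":-1,"travel":[0.01,0,0],"turn":0},{"claw":-1,"travel":[0.01,0,0],"turn":0}]'; done | grep -E "pos|contact"
```

```text
position: [0.523, 0.0919, 0.0935]
contact_force: [0.1, -0.2, -0.0]
position: [0.5242, 0.0919, 0.0933]
contact_force: [-1.4, 0.6, 2.2]
position: [0.5261, 0.0918, 0.0932]
contact_force: [-2.3, 0.1, 2.5]
```

```bash
python3 -m inch '[{"claw":-1,"travel":[0.006,0,0],"turn":0},{"claw":-1,"travel":[0.01,0,0],"turn":0},{"claw":-1,"travel":[0.01,0,0],"turn":0}]' | grep -E "pos|contact"
python3 -m inch '[{"claw":-1,"travel":[0.005,0,0],"turn":0},{"claw":-1,"travel":[0.005,0,0],"turn":0}]' | grep -E "pos|contact"
```

```text
position: [0.5286, 0.0918, 0.0932]
contact_force: [-1.9, -0.9, 1.5]
position: [0.5291, 0.0918, 0.0931]
contact_force: [-4.4, 0.6, 2.1]
```

```bash
python3 -m inch '[{"claw":-1,"travel":[0.005,0,0],"turn":0},{"claw":-1,"travel":[0.005,0,0],"turn":0}]' | grep -E "pos|contact"
python3 -m inch '[{"claw":-1,"travel":[-0.1,0,0],"turn":0},{"claw":-1,"travel":[-0.35,0,0.05],"turn":0},{"claw":-1,"travel":[-0.6,0,0.1],"turn":0},{"claw":-1,"travel":[-0.8,0,0.25],"turn":0},{"claw":-1,"travel":[-0.95,0,0.45],"turn":0}]' | grep -E "pos|contact"
python3 -m inch '[{"claw":-1,"travel":[-0.1,0,0.2],"turn":0},{"claw":-1,"travel":[-0.2,0,0.4],"turn":0},{"claw":-1,"travel":[-0.2,0,0.4],"turn":0},{"claw":-1,"travel":[-0.2,0,0.4],"turn":0},{"claw":-1,"travel":[-0.2,0,0.4],"turn":0}]' | grep -E "pos|contact"
python3 -m inch '[{"claw":-1,"travel":[0,0,0],"turn":0},{"claw":-1,"travel":[0,0,0],"turn":0},{"claw":-1,"travel":[0,0,0],"turn":0},{"claw":-1,"travel":[0,0,0],"turn":0},{"claw":-1,"travel":[0,0,0],"turn":0}]' | grep clock
python3 -m inch '[{"claw":-1,"travel":[0,0,0],"turn":0},{"claw":-1,"travel":[0,0,0],"turn":0},{"claw":-1,"travel":[0,0,0],"turn":0},{"claw":-1,"travel":[0,0,0],"turn":0},{"claw":-1,"travel":[0,0,0],"turn":0}]' | grep clock
python3 - <<'E'
from h import *
a=imaging.get_image("scene")[180:330,150:400,::-1];b=imaging.get_image("side")[170:370,190:440,::-1]
cv2.imwrite("pics/f.png",np.hstack([cv2.resize(a,(400,240)),cv2.resize(b,(400,240))]))
E
```

```text
position: [0.5291, 0.0918, 0.0931]
contact_force: [-6.2, 0.1, 3.3]
position: [0.3392, 0.0918, 0.1815]
contact_force: [0.3, 0.3, 0.9]
position: [0.3024, 0.0918, 0.2613]
contact_force: [0.3, -0.7, -0.2]
clock: 10.25
clock: 10.75
```

View pics/f.png

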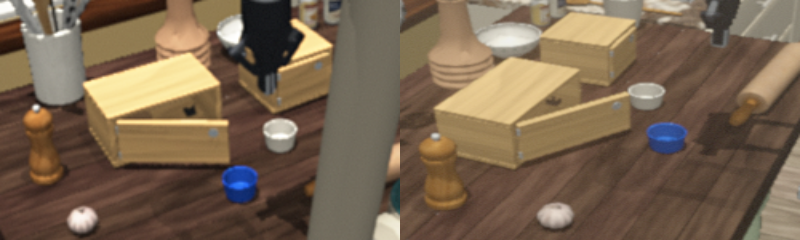

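The door stands ajar (disc at about (213,132)). The ramekin (280,135) is upright and clear, the narrow cupboard is shut, the bystanders are where they were, and the arm is away from everything.

```bash
python3 -c "
from rig import ticket;print(ticket.sign_off())"
```

```text
the job is handed in; nothing more can be done
None
```

The wide cupboard's door is standing ajar, the ramekin was pushed upright out of its way, the narrow cupboard stayed shut and the bystanders show no sign of having moved; the job is handed in.

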